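# Make up two breakfast trays from the buffet stock

## Robot

A 6-joint arm with a two-finger parallel gripper is mounted at the origin on the work surface. World frame = base frame: x ahead of the robot, y to its left, z up, the work surface at z = 0. Lengths are in m, angles in degrees, forces in N, time in s.
With the tool pointing down it reaches from about 0.4 to 0.825 m from the base axis. Payload 7 kg.
Tool frame: the origin (TCP) lies at the very end of the fingers, on their centre line; the grasp point (between the pads) lies behind it (r.grasp_offset is the z of the grasp point in the tool frame, in m); z points along the fingers, y is the direction in which the jaws open and shut (so a half turn about z gives the same grasp; the last joint's range is limited). The gripper opens to 88 mm and grips with 3 to 60 N. Pads are 19 mm wide; open, the fingers measure 130 mm over their backs; the gripper's body (78 mm by 193 mm) begins 47 mm behind the grasp point.
Start: joints at [-47.492, 20.546, 0.682, 0, -70.136, -16.507], TCP at [0.296, -0.607, 0.227] pointing down, gripper open.
Joint ranges: [-176.03, 176.03], [-82.01, 121.73], [-58.28, 71.71], [-173.87, 95.51], [-174.79, -0.11], [-173.66, 173.66]. Speed limits (degrees/s): [136.94, 136.94, 172.46, 180, 180, 180].

## Interface

Orientations are given as [roll, pitch, yaw] about the fixed x, y, z axes, in that order (R = Rz(yaw) Ry(pitch) Rx(roll)).
In Python, from plant import r gives the robot as it stands. The module is installed in compiled form; this text tells all that it offers.
- The arm moves only by the tool servo_tool, never from a script. Its argument "targets" is a list of rows, each an object of numbers: "dx", "dy", "dz": the shift along the world's x, y, z in cm; "spin": the turn about the world's z in rad; "grip": the opening in per cent of the stroke, from 0 (shut) to 100 (fully open). A call has exactly 10 rows; each row is the pose to reach, as a shift and turn from the pose commanded when the call began; what a row does not reach only later rows make up. A row lasts 1/12 s, in which the tool goes at most 41.7 mm and 7.16 degrees, less where a joint would pass 70% of its speed; a pose out of reach is approached as far as the arm can. A call with a gripper value outside its range is refused whole. The fingers move at their own pace and stop on an object; "squeeze" is the grip in N (left out, the last holds). Time passes only in rows, so rows that repeat a pose let the fingers close, or fill a call up. It gives the time, the measured TCP pose, the force and the opening at its end, in the units of the state.
- r.get_state(): the state, without advancing time (a new reading comes with each control period).
- r.capture(name): name is "side" or "top"; returns the picture (384x512x3 uint8, blue, green, red); there is no depth.
- r.get_calibration(name): a dict with "K" (3x3 intrinsics, pixels), "extrinsics" (4x4, takes a point from camera to world coordinates). Camera axes: x right, y down, z forward; pixel columns grow to the right and rows downward; lengths in m; the calibration is good to about 2 mm. A picture is of the moment at which its call begins. get_calibration takes no time and is no camera call.
- r.close_job(): hands the job in, once; it reports no verdict.
Trained networks look in the newest picture that a camera, given by its name, has taken for a name from the list of things; names that differ only in an ending like _2 or _b are one class to them, and where a whole thing is asked for, a point or a joint stands for the part that bears it (a point fixed in the world has none). Each returns a list of dicts, best first, with "p" (0 to 1); they miss things now and then, are a little off and sometimes report something else, mostly with a low value. They report only what shows in the picture. A call takes as long as a camera call. They do not tell look-alikes from the thing itself.
- r.cut_out(name, camera): "mask" (384x512 bool, what is visible of it) and "extent" ([left, top, right, bottom] in pixels, round what is visible of it).
The state is a dict: "time_s": time; "joints": joint angles; "qd": joint speeds; "joint_torque": joint torques, N m; "tcp_pos": TCP position; "eef_rot": TCP orientation; "contact_force": force on the tool from outside, world axes, zero at the start; "moment": the same for the moment, N m; "gripper_width": finger opening in m.
Only numpy, scipy, OpenCV 4.12 (cv2) and the standard library are available. Lean on these libraries where they do the work, as an engineer would, in place of code of your own. Each camera call takes 0.05 s, during which the arm holds its last target. There are 200 camera calls.

## Task

Make up the two breakfast trays from the stock standing between them. On the tray with two compartments, lay the crusty roll lengthwise in the long compartment and stand the short jam jar in the other; on the tray with three equal compartments, stand the muffin in the middle one, and the egg in its cup and the pepper mill in the two outer ones, either way round. Put each thing down near the middle of its compartment, upright and flat on the floor, do not drop anything, and leave the tall honey jar, the mug and the little blackboard where they are.

Things in the scene. Friction and masses are not known exactly. Their poses are not given: they have to be found in the camera images.
- roll_c (a point): Crusty bread roll, golden brown with pale slashes across its top, flat underneath, lying on the counter: 110 mm long, 50 mm wide, 48 mm high with edges rounded at 12 mm, about 70 g. The point is its centre, 24 mm above its underside; x runs along its length, z up. Grip it across its 50 mm width.
- jam_c (a point): Short round jar of dark red jam, steel cap, paper label: 54 mm diameter, 56 mm high, about 120 g. The point is on its axis half-way up, 28 mm above its underside; z up.
- muffin_c (a point): Dark brown muffin in a pale paper case: 48 mm diameter at the foot, widening to 55 mm at 32 mm up, then a crown 60 mm across that domes to 52 mm high, about 80 g. The point is on its axis half-way up, 26 mm above its underside; z up.
- egg_c (a point): Boiled egg in a white china egg cup, all one piece: foot 44 mm across, narrow waist, straight-sided cup 48 mm across between 24 and 44 mm up (grip it there), brown egg end rising to 68 mm, about 110 g. The point is on its axis half-way up, 34 mm above its underside; z up.
- mill_c (a point): Dark wooden pepper mill with a turned head: foot 44 mm across, straight body 36 mm diameter between 20 and 50 mm up, shoulder 42 mm across at 56 mm, head 40 mm across, total 79 mm high, about 130 g. The point is on its axis 40 mm above its underside, half-way up; z up.
- tray_two: Fixed light wooden tray with two compartments, 248 mm long (x) and 122 mm wide (y). Origin: centre of its underside, on the counter; z up. Floor 6 mm thick; rims and divider 6 mm thick, rising 8 mm above the floor (14 mm above the counter). The long compartment, 150 x 110 mm inside, is centred at x = -43 mm, y = 0; the short one, 80 x 110 mm inside, at x = +78 mm, y = 0. x runs along the length, pointing roughly away from the robot (within 0.3 rad).
- tray_three: Fixed light wooden tray with three equal compartments in a row, 264 mm long (x) and 102 mm wide (y). Origin: centre of its underside, on the counter; z up. Floor 6 mm thick; rims and dividers 6 mm thick, rising 8 mm above the floor. Each compartment is 80 x 90 mm inside; they are centred at x = -86, 0 and +86 mm, y = 0. x runs along the length, pointing roughly away from the robot (within 0.3 rad).
- honey_c (a point): Tall round jar of amber honey, wooden cap, paper label, standing among the stock: 46 mm diameter, 80 mm high. Not part of either tray: leave it alone. The point is on its axis half-way up, 40 mm above its underside.
- cup_c (a point): White china mug, 72 mm diameter, 65 mm high, with a handle on its own +y side, beyond the stock; leave it alone. The point is on its axis 33 mm above its underside.
- sign_c (a point): Small blank blackboard on a wooden foot, 50 x 120 mm foot, 78 mm high, beyond the stock; leave it alone. The point is 39 mm above its underside, y along its width.
Not all that is in view belongs to the job. What is shaped like the part that bears roll_c but green is not meant. Leave any blue look-alike of the part that bears jam_c alone.

How it is judged (in metres and radians):
At the end, for the whole second after the job is handed in: Each thing upright (0.15 rad) on the floor (6 mm) of its compartment, at rest: roll within 22 mm along, 30 across, 0.35 rad of lengthwise; jam jar 16 along, 30 across; muffin (middle), egg and mill (one in each outer compartment) 16 along, 22 across from the compartment's centre (x of roll_c in the frame of tray_two between -0.065 and -0.021 m and y of roll_c in the frame of tray_two between -0.03 and 0.03 m and z of roll_c in the frame of tray_two between 0.024 and 0.036 m and angle between each of roll_c, jam_c, muffin_c's own z axis and vertical below 0.15 rad and angle between the x axis of roll_c and the x axis of tray_two, either way round below 0.35 rad and x of jam_c in the frame of tray_two between 0.062 and 0.094 m and y of jam_c in the frame of tray_two between -0.03 and 0.03 m and z of jam_c in the frame of tray_two between 0.028 and 0.04 m and x of muffin_c in the frame of tray_three between -0.016 and 0.016 m and y of muffin_c in the frame of tray_three between -0.022 and 0.022 m and z of muffin_c in the frame of tray_three between 0.026 and 0.038 m and ((x of egg_c in the frame of tray_three between 0.07 and 0.102 m and y of egg_c in the frame of tray_three between -0.022 and 0.022 m and z of egg_c in the frame of tray_three between 0.034 and 0.046 m and angle between each of egg_c, mill_c's own z axis and vertical below 0.15 rad and x of mill_c in the frame of tray_three between -0.102 and -0.07 m and y of mill_c in the frame of tray_three between -0.022 and 0.022 m and z of mill_c in the frame of tray_three between 0.04 and 0.052 m) or (x of egg_c in the frame of tray_three between -0.102 and -0.07 m and y of egg_c in the frame of tray_three between -0.022 and 0.022 m and z of egg_c in the frame of tray_three between 0.034 and 0.046 m and angle between each of egg_c, mill_c's own z axis and vertical below 0.15 rad and x of mill_c in the frame of tray_three between 0.07 and 0.102 m and y of mill_c in the frame of tray_three between -0.022 and 0.022 m and z of mill_c in the frame of tray_three between 0.04 and 0.052 m)) and linear speed of each of roll, jam, muffin, egg, mill below 0.02 m/s); the robot touches nothing.
It fails at once if the honey jar is moved by more than 20 mm or tipped (distance of honey_c from where it was at the start of the episode above 0.02 m or angle between honey_c's own z axis and vertical above 0.3 rad).
It fails at once if the mug is moved by more than 20 mm or tipped (distance of cup_c from where it was at the start of the episode above 0.02 m or angle between cup_c's own z axis and vertical above 0.3 rad).
It fails at once if the blackboard is moved by more than 20 mm or tipped (distance of sign_c from where it was at the start of the episode above 0.02 m or angle between sign_c's own z axis and vertical above 0.3 rad).
It fails at once if a thing is dropped: it moves faster than 0.7 m/s (a fall of about 25 mm) with no finger on it ((linear speed of roll above 0.7 m/s and contact force between roll and the fingers below 0.05 N) or (linear speed of jam above 0.7 m/s and contact force between jam and the fingers below 0.05 N) or (linear speed of muffin above 0.7 m/s and contact force between muffin and the fingers below 0.05 N) or (linear speed of egg above 0.7 m/s and contact force between egg and the fingers below 0.05 N) or (linear speed of mill above 0.7 m/s and contact force between mill and the fingers below 0.05 N)).
It also fails if it takes over 134 s, if anything falls off the work surface, if the arm or the gripper's body presses on something with over 40 N, if the wrist force passes 120 N, or if a joint passes its speed limit or range.

## Working session

There is one attempt and no reset: what is moved stays moved. The work goes in short steps, Python scripts to look and compute and a tool call to move; the robot and the scene stay as the last step left them, time stands still between calls to the robot, and variables do not carry over. Pictures are saved under pics/ and viewed, about 12 in all and at most 16, crops included, and the job is handed in when it is done.

Besides the shell and the picture viewer there is one more tool, called after "Emit:" as name([rows], argument=value, ...), one row to a line, values as JSON. servo_tool: Moves the arm, as the interface text tells. Its arguments: {"type":"object","properties":{"targets":{"type":"array"},"squeeze":{"type":"number"}},"required":["targets"]}

```bash
mkdir -p pics
python3 - <<'E'
from plant import r
import cv2,numpy as np
for n in("top","side"):
    im=r.capture(n); cv2.imwrite(f"pics/{n}0.png",im)
    c=r.get_calibration(n); print(n,np.round(c["K"],1).tolist(),np.round(c["extrinsics"],3).tolist())
s=r.get_state(); print(s["time_s"],s["tcp_pos"],s["eef_rot"],s["gripper_width"],r.grasp_offset)
for n in("top","side"):
  for t in "roll_c jam_c muffin_c egg_c mill_c tray_two tray_three honey_c cup_c sign_c".split():
    print(n,t,[(round(d["p"],2),[int(v) for v in d["extent"]]) for d in r.cut_out(t,n)])
E
```

```text
top [[364.0, 0.0, 252.7], [0.0, 364.0, 192.7], [0.0, 0.0, 1.0]] [[-0.088, -0.974, 0.209, 0.369], [-0.996, 0.085, -0.022, 0.006], [0.004, -0.211, -0.978, 0.91], [0.0, 0.0, 0.0, 1.0]]
side [[378.8, 0.0, 265.1], [0.0, 378.8, 191.8], [0.0, 0.0, 1.0]] [[0.999, -0.021, 0.037, 0.525], [-0.042, -0.64, 0.767, -0.661], [0.007, -0.768, -0.641, 0.601], [0.0, 0.0, 0.0, 1.0]]
0.1 [ 0.29569105 -0.60628772  0.22570169] [ 1.79912440e+02 -8.81209532e-03 -1.54006605e+02] 0.08765610747026159 -0.0188
top roll_c [(0.96, [113, 108, 139, 155]), (0.85, [165, 137, 198, 184]), (0.84, [184, 260, 221, 314]), (0.16, [236, 219, 254, 239])]
top jam_c [(0.82, [262, 181, 286, 205]), (0.6, [295, 149, 315, 172])]
top muffin_c [(0.91, [174, 216, 203, 243])]
top egg_c [(0.55, [295, 216, 316, 240])]
top mill_c [(0.78, [237, 220, 254, 238])]
top tray_two [(0.86, [75, 172, 146, 281])]
top tray_three [(0.86, [343, 147, 416, 260])]
top honey_c [(0.58, [234, 156, 253, 183])]
top cup_c [(0.85, [167, 95, 204, 128]), (0.44, [79, 169, 145, 281])]
top sign_c [(0.9, [249, 94, 300, 120])]
side roll_c [(0.85, [276, 147, 323, 167]), (0.61, [304, 122, 345, 145]), (0.59, [158, 153, 199, 191])]
side jam_c [(0.9, [253, 205, 273, 238]), (0.76, [287, 230, 317, 266])]
side muffin_c [(0.95, [225, 152, 246, 176])]
side egg_c [(0.64, [209, 225, 228, 264]), (0.35, [353, 198, 389, 258])]
side mill_c [(0.56, [216, 179, 238, 211])]
side tray_two [(0.97, [199, 115, 287, 150])]
side tray_three [(0.81, [166, 299, 330, 384])]
side honey_c [(0.94, [279, 171, 301, 210]), (0.48, [165, 296, 330, 384])]
side cup_c [(0.7, [334, 145, 365, 184])]
side sign_c [(0.86, [354, 196, 387, 258]), (0.31, [216, 176, 235, 210])]
```

View pics/top0.png

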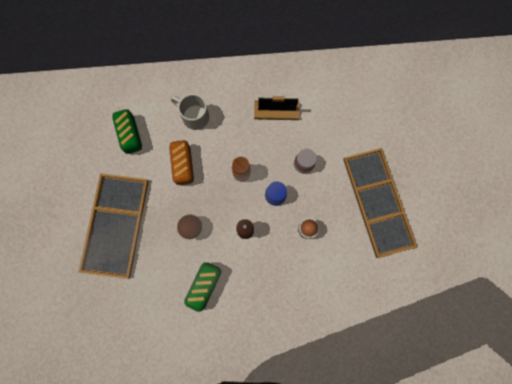

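View pics/side0.png

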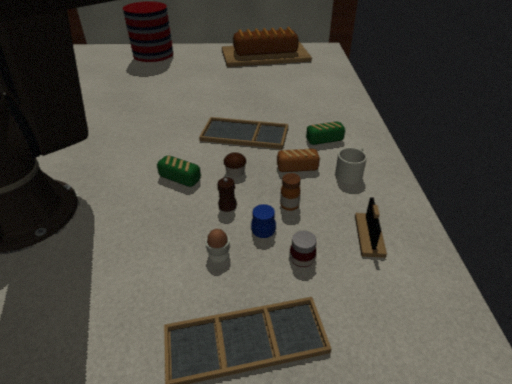

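The brown roll with pale slashes is at top (181,162), against green ones at (126,131) and (203,287). The jam with the steel cap and dark red body is at (305,160), against the blue one at (276,193). I'll confirm both in an enlarged crop and fit all poses against the masks.

```bash
cat > h.py <<'E'
from plant import r
import cv2,numpy as np
from scipy.optimize import minimize
def rev(p):
    a=np.linspace(0,2*np.pi,24,endpoint=False)
    return np.array([[R*np.cos(t),R*np.sin(t),z] for R,z in p for t in a])/1000
def box(l,w,z0,z1): return np.array([[x,y,z] for x in(-l/2,l/2) for y in(-w/2,w/2) for z in(z0,z1)])/1000
M={"roll_c":np.vstack([box(110,26,12,36),box(86,50,12,36),box(100,40,2,46)]),"jam_c":rev([(27,0),(27,56)]),
"muffin_c":rev([(24,0),(27.5,32),(30,37),(22,47),(8,52)]),"egg_c":rev([(22,0),(24,24),(24,44),(16,60),(5,68)]),
"mill_c":rev([(22,0),(18,20),(18,50),(21,56),(20,70),(10,79)]),"honey_c":rev([(23,0),(23,80)]),
"tray_two":box(248,122,0,14),"tray_three":box(264,102,0,14)}
def proj(cam,P):
    c=r.get_calibration(cam);E=np.linalg.inv(c["extrinsics"]);q=P@E[:3,:3].T+E[:3,3];q=q@np.array(c["K"]).T;return q[:,:2]/q[:,2:]
def place(n,v,z=0):
    P=M[n]; c,s=np.cos(v[2]),np.sin(v[2]); return np.c_[P[:,0]*c-P[:,1]*s+v[0],P[:,0]*s+P[:,1]*c+v[1],P[:,2]+z]
def ray(cam,uv,z):
    c=r.get_calibration(cam);E=np.array(c["extrinsics"]);d=E[:3,:3]@np.linalg.inv(c["K"])@np.array([*uv,1]);o=E[:3,3];return (o+d*(z-o[2])/d[2])[:2]
def draw(cam,n,v,z=0,S=4):
    h=cv2.convexHull(proj(cam,place(n,v,z)).astype(np.float32))
    im=np.zeros((384*S,512*S),np.uint8);cv2.fillConvexPoly(im,np.round((h+.5)*S).astype(int),1);return im
def fit(n,masks,v0,yaw,z=0):
    S=4;big={c:cv2.resize(m.astype(np.uint8),None,fx=S,fy=S,interpolation=0) for c,m in masks.items()}
    def f(q):
        v=np.array([q[0],q[1],q[2] if yaw else 0]);t=0
        for c,m in big.items():
            d=draw(c,n,v,z);t-=(d&m).sum()/max(1,(d|m).sum())
        return t/len(big)
    s=[[0,0,0],[.015,0,0],[0,.015,0],[0,0,.15]]
    x0=np.array(v0,float); 
    if not yaw: x0=x0[:2]; s=[a[:2] for a in s[:3]]
    o=minimize(f,x0,method="Nelder-Mead",options=dict(initial_simplex=x0+np.array(s),xatol=3e-4,fatol=1e-4))
    return o.x,-o.fun
def pick(n,cam,at,tol=20):
    for d in r.cut_out(n,cam):
        e=d["extent"];
        if abs((e[0]+e[2])/2-at[0])<tol and abs((e[1]+e[3])/2-at[1])<tol: return d["mask"]
E
cat > f.py <<'E'
from h import *
a=r.capture("top");b=r.capture("side")
at={"roll_c":((181,161),(299,157),0),"jam_c":((305,160),(302,248),0),"muffin_c":((189,229),(235,164),0),"egg_c":((306,228),(218,245),0),"mill_c":((245,229),(227,195),0),"honey_c":((243,169),(290,190),0),"tray_two":((111,226),(243,132),-.1),"tray_three":((380,203),(248,341),.2)}
for n,(t,s,y) in at.items():
    m={"top":pick(n,"top",t),"side":pick(n,"side",s)}; m={k:v for k,v in m.items() if v is not None}
    v0=[*ray("top",t,.02),y]; out=[fit(n,m,v0,n[0]in"rt")]
    for k in m: out.append(fit(n,{k:m[k]},v0,n[0]in"rt"))
    print(n,list(m),[(np.round(x,4).tolist(),round(i,2)) for x,i in out],flush=True)
    x=out[0][0]; v=np.array([*x,0][:3])
    for k,im in(("top",a),("side",b)): cv2.polylines(im,[cv2.convexHull(np.round(proj(k,place(n,v))).astype(np.int32))],True,(255,255,0),1)
A=cv2.resize(a[85:320,75:420],None,fx=2,fy=2,interpolation=cv2.INTER_CUBIC)
cv2.imwrite("pics/fit.png",A)
E
python3 f.py
```

```text
roll_c ['top', 'side'] [([0.6522, 0.16, 0.0559], np.float64(0.92)), ([0.6536, 0.1599, 0.0592], np.float64(0.94)), ([0.6513, 0.1619, 0.071], np.float64(0.92))]
jam_c ['top', 'side'] [([0.627, -0.1514], np.float64(0.87)), ([0.627, -0.1496], np.float64(0.86)), ([0.6272, -0.1536], np.float64(0.9))]
muffin_c ['top', 'side'] [([0.4862, 0.1465], np.float64(0.92)), ([0.4866, 0.1465], np.float64(0.89)), ([0.486, 0.1462], np.float64(0.95))]
egg_c ['top', 'side'] [([0.4576, -0.1385], np.float64(0.93)), ([0.4585, -0.1386], np.float64(0.95)), ([0.4562, -0.1388], np.float64(0.95))]
mill_c ['side'] [([0.469, 0.0109], np.float64(0.92)), ([0.469, 0.0109], np.float64(0.92))]
honey_c ['top', 'side'] [([0.6171, 0.01], np.float64(0.9)), ([0.6171, 0.0106], np.float64(0.88)), ([0.6168, 0.0091], np.float64(0.92))]
tray_two ['top', 'side'] [([0.5119, 0.3361, -0.2115], np.float64(0.97)), ([0.5133, 0.3359, -0.2126], np.float64(0.98)), ([0.5106, 0.336, -0.2128], np.float64(0.96))]
tray_three ['top', 'side'] [([0.5124, -0.3297, 0.1754], np.float64(0.97)), ([0.5141, -0.3288, 0.1742], np.float64(0.97)), ([0.5105, -0.3305, 0.1783], np.float64(0.98))]
```

View pics/fit.png

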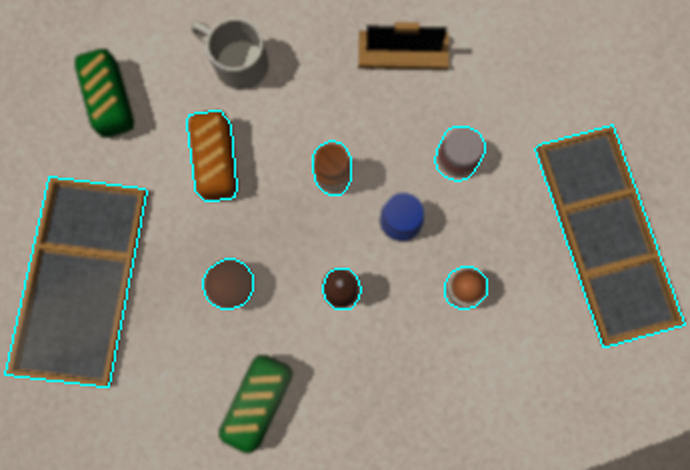

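Fits agree to about 2 mm. The confirmed targets are the brown roll (181,162) and the steel-capped jam (305,160); I leave the green and blue ones alone. I start with the egg.

Emit:
servo_tool([
  {"dx":1,"dy":3,"dz":0,"spin":-0.06,"grip":100},
  {"dx":2.3,"dy":6.5,"dz":0,"spin":-0.12,"grip":100},
  {"dx":3.5,"dy":10,"dz":-0.5,"spin":-0.2,"grip":100},
  {"dx":4.8,"dy":13.8,"dz":-1.5,"spin":-0.278,"grip":100},
  {"dx":6,"dy":17.5,"dz":-2.5,"spin":-0.278,"grip":100},
  {"dx":7.3,"dy":21,"dz":-3.5,"spin":-0.278,"grip":100},
  {"dx":8.5,"dy":24.5,"dz":-4.5,"spin":-0.278,"grip":100},
  {"dx":9.7,"dy":28,"dz":-5.5,"spin":-0.278,"grip":100},
  {"dx":11,"dy":31.5,"dz":-6.5,"spin":-0.278,"grip":100},
  {"dx":12,"dy":35,"dz":-7.5,"spin":-0.278,"grip":100},
], squeeze=12)

```text
time_s: 2.83
tcp_pos: [0.4166, -0.2551, 0.1516]
eef_rot: [-180.0, 0.1, -169.9]
contact_force: [1.4, -0.4, 0.3]
gripper_width: 0.0876
```

Emit:
servo_tool([
  {"dx":1.4,"dy":3.8,"dz":-1,"grip":100},
  {"dx":2.8,"dy":7.6,"dz":-1.5,"grip":100},
  {"dx":3.8,"dy":10.8,"dz":-2,"grip":100},
  {"dx":4.1,"dy":11.8,"dz":-2.5,"grip":100},
  {"dx":4.1,"dy":11.8,"dz":-3,"grip":100},
  {"dx":4.1,"dy":11.8,"dz":-3,"grip":100},
  {"dx":4.1,"dy":11.8,"dz":-3,"grip":100},
  {"dx":4.1,"dy":11.8,"dz":-3,"grip":100},
  {"dx":4.1,"dy":11.8,"dz":-3,"grip":100},
  {"dx":4.1,"dy":11.8,"dz":-3,"grip":100},
])

```text
validation failed for argument at $.ta...
```

Run:
```python
from h import *
for c in("top","side"):
    im=r.capture(c); u=proj(c,np.array([r.get_state()["tcp_pos"]]))[0]; print(c,u)
    u=u.astype(int);k=im[max(0,u[1]-70):u[1]+70,max(0,u[0]-90):u[0]+90]
    cv2.imwrite(f"pics/e_{c}.png",cv2.resize(k,None,fx=2,fy=2))
a,b=cv2.imread("pics/e_top.png"),cv2.imread("pics/e_side.png");cv2.imwrite("pics/e.png",np.hstack([a,b]))
print(r.get_state()["tcp_pos"])
```

```text
top [371.78353143 236.68826161]
side [183.39261563 246.58704139]
[ 0.41633661 -0.25274748  0.15059043]
```

View pics/e.png

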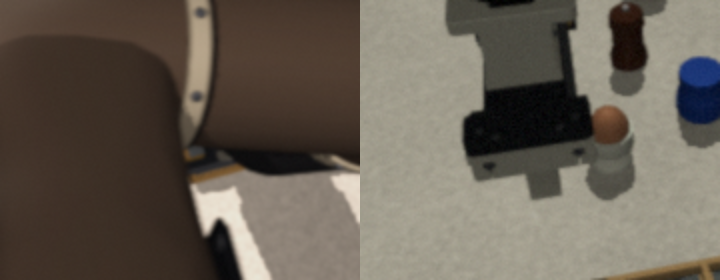

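The move was refused because "spin" is needed in every row; the side view shows the gripper still well short of the egg. I repeat the move with it.

Emit:
servo_tool([
  {"dx":1.4,"dy":3.8,"dz":-1,"spin":0,"grip":100},
  {"dx":2.8,"dy":7.6,"dz":-1.5,"spin":0,"grip":100},
  {"dx":3.8,"dy":10.8,"dz":-2,"spin":0,"grip":100},
  {"dx":4.1,"dy":11.6,"dz":-2.5,"spin":0,"grip":100},
  {"dx":4.1,"dy":11.6,"dz":-3,"spin":0,"grip":100},
  {"dx":4.1,"dy":11.6,"dz":-3,"spin":0,"grip":100},
  {"dx":4.1,"dy":11.6,"dz":-3,"spin":0,"grip":100},
  {"dx":4.1,"dy":11.6,"dz":-3,"spin":0,"grip":100},
  {"dx":4.1,"dy":11.6,"dz":-3,"spin":0,"grip":100},
  {"dx":4.1,"dy":11.6,"dz":-3,"spin":0,"grip":100},
])

```text
time_s: 3.77
tcp_pos: [0.4568, -0.1415, 0.1218]
eef_rot: [-180.0, 0.0, -170.0]
contact_force: [-0.3, -0.9, -0.1]
gripper_width: 0.0878
```

Run:
```python
from h import *
im=r.capture("side");print(r.get_state()["tcp_pos"]);im2=r.capture("side"); u=proj("side",np.array([r.get_state()["tcp_pos"]]))[0]; print(u)
u=u.astype(int);cv2.imwrite("pics/e2.png",cv2.resize(im2[u[1]-70:u[1]+80,u[0]-90:u[0]+90],None,fx=3,fy=3))
print(r.get_state()["tcp_pos"],r.get_state()["eef_rot"])
```

```text
[ 0.4567839  -0.14133806  0.1217847 ]
[214.76817153 211.35236509]
[ 0.45682037 -0.14122232  0.12177461] [-1.79996091e+02  1.99475210e-02 -1.69984237e+02]
```

View pics/e2.png

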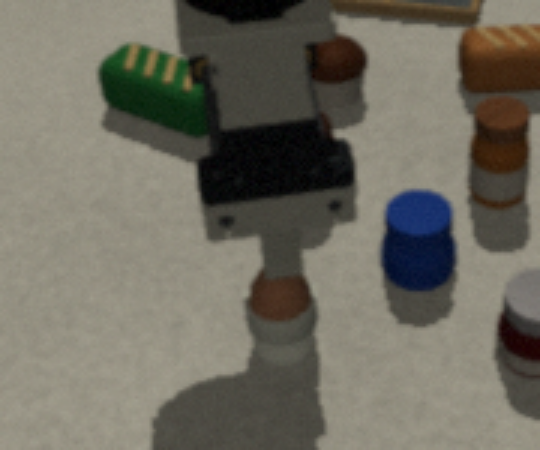

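The side view shows the gripper squarely over the egg, which is at about (280,310) in the crop. Next I descend and grip.

Emit:
servo_tool([
  {"dx":0.1,"dy":0.2,"dz":-2,"spin":0,"grip":100},
  {"dx":0.1,"dy":0.2,"dz":-4,"spin":0,"grip":100},
  {"dx":0.1,"dy":0.2,"dz":-6,"spin":0,"grip":100},
  {"dx":0.1,"dy":0.2,"dz":-8,"spin":0,"grip":100},
  {"dx":0.1,"dy":0.2,"dz":-9.8,"spin":0,"grip":100},
  {"dx":0.1,"dy":0.2,"dz":-10.6,"spin":0,"grip":100},
  {"dx":0.1,"dy":0.2,"dz":-10.6,"spin":0,"grip":90},
  {"dx":0.1,"dy":0.2,"dz":-10.6,"spin":0,"grip":70},
  {"dx":0.1,"dy":0.2,"dz":-10.6,"spin":0,"grip":50},
  {"dx":0.1,"dy":0.2,"dz":-10.6,"spin":0,"grip":40},
], squeeze=12)

```text
time_s: 4.7
tcp_pos: [0.4588, -0.1386, 0.0166]
eef_rot: [-180.0, 0.1, -169.9]
contact_force: [0.3, 0.6, -0.4]
gripper_width: 0.0662
```

Emit:
servo_tool([
  {"dx":0,"dy":0,"dz":0,"spin":0,"grip":40},
  {"dx":0,"dy":0,"dz":0,"spin":0,"grip":40},
  {"dx":0,"dy":0,"dz":0,"spin":0,"grip":40},
  {"dx":0,"dy":0,"dz":0,"spin":0,"grip":40},
  {"dx":0,"dy":0,"dz":0,"spin":0,"grip":40},
  {"dx":0,"dy":0,"dz":0,"spin":0,"grip":40},
  {"dx":0,"dy":0,"dz":0,"spin":0,"grip":40},
  {"dx":0,"dy":0,"dz":0.5,"spin":0,"grip":40},
  {"dx":0,"dy":0,"dz":1.5,"spin":0,"grip":40},
  {"dx":0,"dy":0,"dz":3,"spin":0,"grip":40},
])

```text
time_s: 5.53
tcp_pos: [0.4567, -0.1387, 0.045]
eef_rot: [180.0, -0.2, -169.9]
contact_force: [0.0, 0.2, -0.8]
gripper_width: 0.0478
```

Emit:
servo_tool([
  {"dx":-0.3,"dy":-1.5,"dz":1,"spin":0,"grip":40},
  {"dx":-0.6,"dy":-4,"dz":1.5,"spin":0,"grip":40},
  {"dx":-1,"dy":-7,"dz":2,"spin":0,"grip":40},
  {"dx":-1.5,"dy":-10,"dz":2,"spin":0,"grip":40},
  {"dx":-1.9,"dy":-13,"dz":2,"spin":0,"grip":40},
  {"dx":-2.3,"dy":-16,"dz":2,"spin":0,"grip":40},
  {"dx":-2.7,"dy":-18.5,"dz":1.5,"spin":0,"grip":40},
  {"dx":-2.9,"dy":-20,"dz":1,"spin":0,"grip":40},
  {"dx":-3,"dy":-20.6,"dz":0.5,"spin":0,"grip":40},
  {"dx":-3,"dy":-20.6,"dz":0,"spin":0,"grip":40},
])

```text
time_s: 6.37
tcp_pos: [0.4273, -0.3456, 0.0451]
eef_rot: [180.0, -0.0, -170.0]
contact_force: [-1.0, 0.4, -1.2]
gripper_width: 0.0479
```

Emit:
servo_tool([
  {"dx":0,"dy":0,"dz":-0.5,"spin":0,"grip":40},
  {"dx":0,"dy":0,"dz":-1,"spin":0,"grip":40},
  {"dx":0,"dy":0,"dz":-1.5,"spin":0,"grip":40},
  {"dx":0,"dy":0,"dz":-1.9,"spin":0,"grip":40},
  {"dx":0,"dy":0,"dz":-2.1,"spin":0,"grip":40},
  {"dx":0,"dy":0,"dz":-2.3,"spin":0,"grip":40},
  {"dx":0,"dy":0,"dz":-2.3,"spin":0,"grip":40},
  {"dx":0,"dy":0,"dz":-2.3,"spin":0,"grip":40},
  {"dx":0,"dy":0,"dz":-2.3,"spin":0,"grip":40},
  {"dx":0,"dy":0,"dz":-2.3,"spin":0,"grip":40},
])

```text
time_s: 7.2
tcp_pos: [0.428, -0.3447, 0.0228]
eef_rot: [-180.0, 0.0, -169.9]
contact_force: [0.4, 0.2, -0.2]
gripper_width: 0.0479
```

Emit:
servo_tool([
  {"dx":0,"dy":0,"dz":-0.1,"spin":0,"grip":40},
  {"dx":0,"dy":0,"dz":-0.1,"spin":0,"grip":50},
  {"dx":0,"dy":0,"dz":-0.1,"spin":0,"grip":60},
  {"dx":0,"dy":0,"dz":-0.1,"spin":0,"grip":75},
  {"dx":0,"dy":0,"dz":-0.1,"spin":0,"grip":90},
  {"dx":0,"dy":0,"dz":-0.1,"spin":0,"grip":90},
  {"dx":0,"dy":0,"dz":0.9,"spin":0,"grip":90},
  {"dx":0,"dy":0,"dz":2.4,"spin":0,"grip":90},
  {"dx":0,"dy":0,"dz":5,"spin":0,"grip":90},
  {"dx":0,"dy":0,"dz":8,"spin":0,"grip":90},
])

```text
time_s: 8.03
tcp_pos: [0.4268, -0.3443, 0.1028]
eef_rot: [179.9, -0.2, -169.9]
contact_force: [0.3, 0.0, -0.7]
gripper_width: 0.0784
```

Emit:
servo_tool([
  {"dx":0,"dy":1.5,"dz":2,"spin":0,"grip":100},
  {"dx":0.3,"dy":4.5,"dz":3.5,"spin":0,"grip":100},
  {"dx":0.8,"dy":8.5,"dz":4,"spin":0,"grip":100},
  {"dx":1.3,"dy":12.5,"dz":4,"spin":0,"grip":100},
  {"dx":1.8,"dy":16.5,"dz":4,"spin":0,"grip":100},
  {"dx":2.3,"dy":20.5,"dz":4,"spin":0,"grip":100},
  {"dx":2.8,"dy":24.5,"dz":4,"spin":0,"grip":100},
  {"dx":3.3,"dy":28.5,"dz":4,"spin":0,"grip":100},
  {"dx":3.8,"dy":32.5,"dz":4,"spin":0,"grip":100},
  {"dx":4.1,"dy":35.6,"dz":4,"spin":0,"grip":100},
])

```text
time_s: 8.87
tcp_pos: [0.4692, 0.014, 0.1437]
eef_rot: [180.0, 0.1, -169.9]
contact_force: [0.9, -0.1, -0.1]
gripper_width: 0.0874
```

Emit:
servo_tool([
  {"dx":0,"dy":0,"dz":-1,"spin":0,"grip":100},
  {"dx":0,"dy":0,"dz":-3,"spin":0,"grip":100},
  {"dx":0,"dy":0,"dz":-5,"spin":0,"grip":100},
  {"dx":0,"dy":0,"dz":-7,"spin":0,"grip":100},
  {"dx":0,"dy":0,"dz":-9,"spin":0,"grip":100},
  {"dx":0,"dy":0,"dz":-11,"spin":0,"grip":100},
  {"dx":0,"dy":0,"dz":-12.1,"spin":0,"grip":100},
  {"dx":0,"dy":0,"dz":-12.5,"spin":0,"grip":100},
  {"dx":0,"dy":0,"dz":-12.5,"spin":0,"grip":70},
  {"dx":0,"dy":0,"dz":-12.5,"spin":0,"grip":50},
])

```text
time_s: 9.7
tcp_pos: [0.4693, 0.0114, 0.0183]
eef_rot: [-180.0, 0.0, -169.9]
contact_force: [0.1, -0.1, 0.7]
gripper_width: 0.0794
```

Emit:
servo_tool([
  {"dx":0,"dy":0,"dz":0,"spin":0,"grip":25},
  {"dx":0,"dy":0,"dz":0,"spin":0,"grip":25},
  {"dx":0,"dy":0,"dz":0,"spin":0,"grip":25},
  {"dx":0,"dy":0,"dz":0,"spin":0,"grip":25},
  {"dx":0,"dy":0,"dz":0,"spin":0,"grip":25},
  {"dx":0,"dy":0,"dz":0,"spin":0,"grip":25},
  {"dx":0,"dy":0,"dz":0,"spin":0,"grip":25},
  {"dx":0,"dy":0,"dz":0,"spin":0,"grip":25},
  {"dx":0,"dy":0,"dz":0,"spin":0,"grip":25},
  {"dx":0,"dy":0,"dz":0,"spin":0,"grip":25},
])

```text
time_s: 10.53
tcp_pos: [0.4691, 0.0115, 0.0177]
eef_rot: [180.0, 0.0, -169.9]
contact_force: [-1.0, 2.6, 3.4]
gripper_width: 0.0395
```

Emit:
servo_tool([
  {"dx":0,"dy":0,"dz":0,"spin":0,"grip":25},
  {"dx":0,"dy":0,"dz":0,"spin":0,"grip":25},
  {"dx":0,"dy":0,"dz":0,"spin":0,"grip":25},
  {"dx":0,"dy":0,"dz":0,"spin":0,"grip":25},
  {"dx":0,"dy":0,"dz":0,"spin":0,"grip":25},
  {"dx":0,"dy":0,"dz":0,"spin":0,"grip":25},
  {"dx":0,"dy":0,"dz":0,"spin":0,"grip":25},
  {"dx":0,"dy":0,"dz":0,"spin":0,"grip":25},
  {"dx":0,"dy":0,"dz":0,"spin":0,"grip":25},
  {"dx":0,"dy":0,"dz":0,"spin":0,"grip":25},
])

```text
time_s: 11.37
tcp_pos: [0.4691, 0.0114, 0.0177]
eef_rot: [180.0, 0.0, -169.9]
contact_force: [-1.6, 3.4, 5.3]
gripper_width: 0.0394
```

Run:
```python
from h import *
im=r.capture("side"); s=r.get_state();u=proj("side",np.array([s["tcp_pos"]]))[0].astype(int); print(u,s["contact_force"],s["gripper_width"])
cv2.imwrite("pics/m1.png",cv2.resize(im[u[1]-60:u[1]+60,u[0]-70:u[0]+70],None,fx=5,fy=5,interpolation=2))
```

```text
[227 199] [-0.70860943  1.96169092  5.15218876] 0.03964581344734591
```

View pics/m1.png

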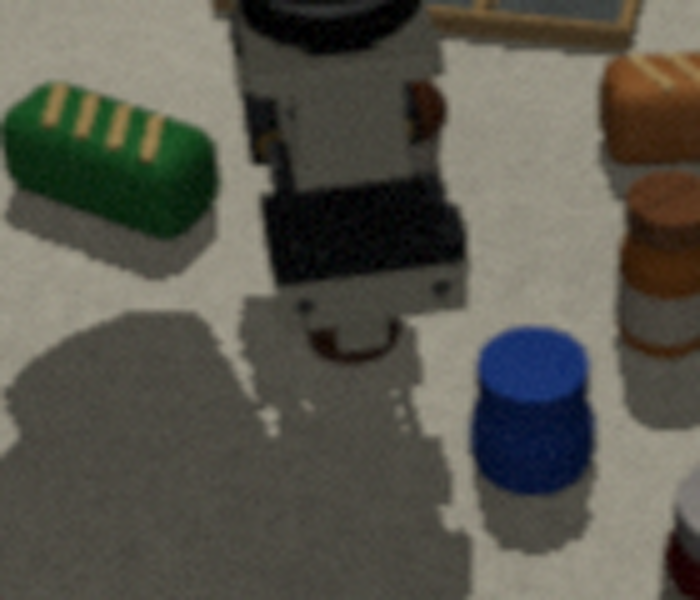

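The pads have wedged on the flared foot (39.5 mm instead of 36, 5 N upward). I open a little, go 4 mm higher and regrip.

Emit:
servo_tool([
  {"dx":0,"dy":0,"dz":0,"spin":0,"grip":55},
  {"dx":0,"dy":0,"dz":0,"spin":0,"grip":55},
  {"dx":0,"dy":0,"dz":0.2,"spin":0,"grip":55},
  {"dx":0,"dy":0,"dz":0.4,"spin":0,"grip":55},
  {"dx":0,"dy":0,"dz":0.4,"spin":0,"grip":25},
  {"dx":0,"dy":0,"dz":0.4,"spin":0,"grip":25},
  {"dx":0,"dy":0,"dz":0.4,"spin":0,"grip":25},
  {"dx":0,"dy":0,"dz":0.4,"spin":0,"grip":25},
  {"dx":0,"dy":0,"dz":0.4,"spin":0,"grip":25},
  {"dx":0,"dy":0,"dz":0.4,"spin":0,"grip":25},
])

```text
time_s: 12.25
tcp_pos: [0.469, 0.0114, 0.0216]
eef_rot: [180.0, 0.0, -169.9]
contact_force: [0.5, 0.7, 2.9]
gripper_width: 0.0394
```

Emit:
servo_tool([
  {"dx":0,"dy":0,"dz":0,"spin":0,"grip":25},
  {"dx":0,"dy":0,"dz":0,"spin":0,"grip":25},
  {"dx":0,"dy":0,"dz":0,"spin":0,"grip":25},
  {"dx":0,"dy":0,"dz":0,"spin":0,"grip":25},
  {"dx":0,"dy":0,"dz":0,"spin":0,"grip":25},
  {"dx":0,"dy":0,"dz":0,"spin":0,"grip":25},
  {"dx":0,"dy":0,"dz":0,"spin":0,"grip":25},
  {"dx":0,"dy":0,"dz":0,"spin":0,"grip":25},
  {"dx":0,"dy":0,"dz":0,"spin":0,"grip":25},
  {"dx":0,"dy":0,"dz":0,"spin":0,"grip":25},
])

```text
time_s: 13.08
tcp_pos: [0.469, 0.0114, 0.0216]
eef_rot: [180.0, 0.0, -169.9]
contact_force: [-1.2, 2.4, 3.7]
gripper_width: 0.0393
```

Emit:
servo_tool([
  {"dx":0,"dy":0,"dz":0.2,"spin":0,"grip":25},
  {"dx":0,"dy":0,"dz":0.4,"spin":0,"grip":25},
  {"dx":0,"dy":0,"dz":0.6,"spin":0,"grip":25},
  {"dx":0,"dy":0,"dz":0.8,"spin":0,"grip":25},
  {"dx":0,"dy":0,"dz":1,"spin":0,"grip":25},
  {"dx":0,"dy":0,"dz":1.2,"spin":0,"grip":25},
  {"dx":0,"dy":0,"dz":1.4,"spin":0,"grip":25},
  {"dx":0,"dy":0,"dz":1.5,"spin":0,"grip":25},
  {"dx":0,"dy":0,"dz":1.5,"spin":0,"grip":25},
  {"dx":0,"dy":0,"dz":1.5,"spin":0,"grip":25},
])

```text
time_s: 13.92
tcp_pos: [0.4689, 0.0114, 0.0366]
eef_rot: [180.0, 0.0, -169.9]
contact_force: [-0.3, 0.0, -1.6]
gripper_width: 0.0397
```

Run:
```python
from h import *
im=r.capture("side"); s=r.get_state();u=proj("side",np.array([s["tcp_pos"]]))[0]; print(u,s["contact_force"],s["moment"],s["gripper_width"])
u=u.astype(int)
cv2.imwrite("pics/m2.png",cv2.resize(im[u[1]-35:u[1]+35,u[0]-45:u[0]+45],None,fx=8,fy=8,interpolation=2))
```

```text
[226.79557113 193.42260838] [ 0.44726657  0.46906665 -1.35052425] [-0.04891511 -0.00454837  0.00155563] 0.039676916119397554
```

View pics/m2.png

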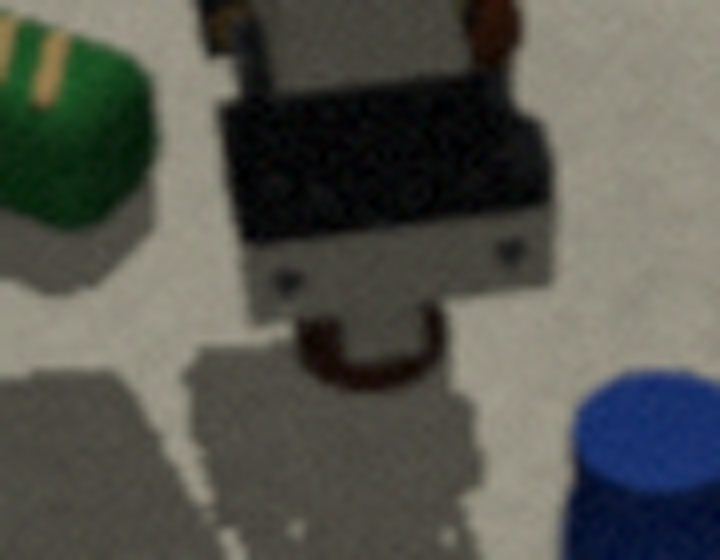

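The mill hangs clear, about 1.4 N, which fits 130 g. Its foot shows about 20 mm below the tips at crop (370,385), upright and held. I carry it high to the far outer compartment.

Emit:
servo_tool([
  {"dx":0,"dy":0,"dz":1,"spin":0,"grip":25},
  {"dx":0,"dy":0,"dz":2.5,"spin":0,"grip":25},
  {"dx":0,"dy":0,"dz":4.5,"spin":0,"grip":25},
  {"dx":0,"dy":0,"dz":6.5,"spin":0,"grip":25},
  {"dx":0.2,"dy":-0.5,"dz":7.5,"spin":0,"grip":25},
  {"dx":0.8,"dy":-2,"dz":8,"spin":0,"grip":25},
  {"dx":1.6,"dy":-4,"dz":8,"spin":0,"grip":25},
  {"dx":2.5,"dy":-6.5,"dz":8,"spin":0,"grip":25},
  {"dx":3.5,"dy":-9,"dz":8,"spin":0,"grip":25},
  {"dx":4.5,"dy":-11.5,"dz":8,"spin":0,"grip":25},
])

```text
time_s: 14.8
tcp_pos: [0.514, -0.1047, 0.1165]
eef_rot: [180.0, -0.0, -169.9]
contact_force: [0.2, 1.3, -0.7]
gripper_width: 0.0394
```

Emit:
servo_tool([
  {"dx":1,"dy":-2.5,"dz":0,"spin":0,"grip":25},
  {"dx":2,"dy":-5,"dz":0,"spin":0,"grip":25},
  {"dx":3,"dy":-7.5,"dz":0,"spin":0,"grip":25},
  {"dx":4,"dy":-10,"dz":0,"spin":0,"grip":25},
  {"dx":5,"dy":-12.5,"dz":0,"spin":0,"grip":25},
  {"dx":6,"dy":-15,"dz":0,"spin":0,"grip":25},
  {"dx":7,"dy":-17.5,"dz":0,"spin":0,"grip":25},
  {"dx":7.8,"dy":-19.5,"dz":0,"spin":0,"grip":25},
  {"dx":8.4,"dy":-20.8,"dz":0,"spin":0,"grip":25},
  {"dx":8.5,"dy":-21.1,"dz":0,"spin":0,"grip":25},
])

```text
time_s: 15.63
tcp_pos: [0.5992, -0.3168, 0.1154]
eef_rot: [180.0, -0.1, -170.0]
contact_force: [0.2, 0.7, -1.2]
gripper_width: 0.0394
```

Emit:
servo_tool([
  {"dx":0,"dy":0,"dz":-1,"spin":0,"grip":25},
  {"dx":0,"dy":0,"dz":-2.5,"spin":0,"grip":25},
  {"dx":0,"dy":0,"dz":-4,"spin":0,"grip":25},
  {"dx":0,"dy":0,"dz":-5.2,"spin":0,"grip":25},
  {"dx":0,"dy":0,"dz":-6.2,"spin":0,"grip":25},
  {"dx":0,"dy":0,"dz":-7.2,"spin":0,"grip":25},
  {"dx":0,"dy":0,"dz":-7.8,"spin":0,"grip":25},
  {"dx":0,"dy":0,"dz":-8.2,"spin":0,"grip":25},
  {"dx":0,"dy":0,"dz":-8.4,"spin":0,"grip":25},
  {"dx":0,"dy":0,"dz":-8.4,"spin":0,"grip":25},
])

```text
time_s: 16.47
tcp_pos: [0.5989, -0.3146, 0.0324]
eef_rot: [180.0, -0.0, -169.9]
contact_force: [-0.8, 0.7, -1.1]
gripper_width: 0.0394
```

Run:
```python
from h import *
im=r.capture("side"); s=r.get_state();u=proj("side",np.array([s["tcp_pos"]]))[0]; print(u,s["tcp_pos"],s["contact_force"],s["moment"],s["gripper_width"])
cv2.imwrite("pics/m3.png",cv2.resize(im[204:384,150:390],None,fx=3,fy=3,interpolation=2))
```

```text
[298.24605421 319.13499113] [ 0.59912966 -0.31475834  0.03283337] [ 0.61523789 -0.28240352 -1.19389269] [-0.04084596 -0.00845846  0.01569509] 0.03944756792100981
```

View pics/m3.png

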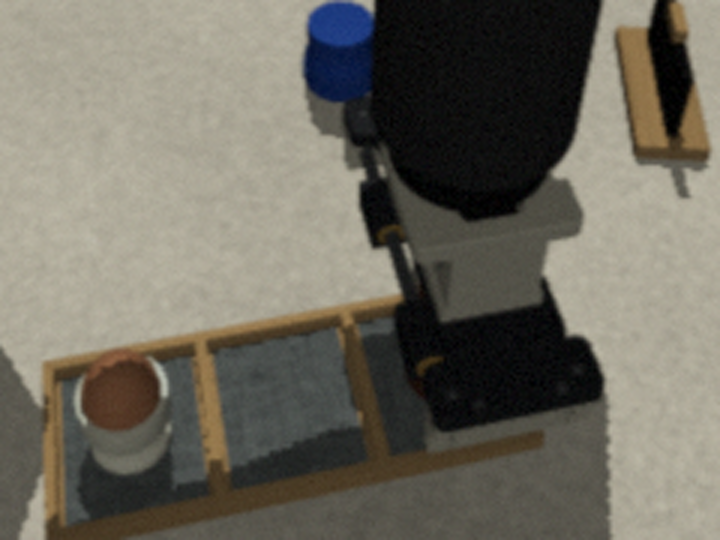

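The egg stands centred in the near compartment, and the mill hangs over the far one. I lower the last 5 mm gently.

Emit:
servo_tool([
  {"dx":-0.1,"dy":0,"dz":-0.1,"spin":0,"grip":25},
  {"dx":-0.1,"dy":0,"dz":-0.2,"spin":0,"grip":25},
  {"dx":-0.1,"dy":0,"dz":-0.3,"spin":0,"grip":25},
  {"dx":-0.1,"dy":0,"dz":-0.4,"spin":0,"grip":25},
  {"dx":-0.1,"dy":0,"dz":-0.5,"spin":0,"grip":25},
  {"dx":-0.1,"dy":0,"dz":-0.5,"spin":0,"grip":25},
  {"dx":-0.1,"dy":0,"dz":-0.5,"spin":0,"grip":25},
  {"dx":-0.1,"dy":0,"dz":-0.5,"spin":0,"grip":25},
  {"dx":-0.1,"dy":0,"dz":-0.5,"spin":0,"grip":25},
  {"dx":-0.1,"dy":0,"dz":-0.5,"spin":0,"grip":25},
])

```text
time_s: 17.35
tcp_pos: [0.598, -0.3147, 0.0277]
eef_rot: [-180.0, 0.0, -169.9]
contact_force: [-0.9, 1.5, 1.3]
gripper_width: 0.0396
```

Contact made (+1.3 N). I open slowly and rise.

Emit:
servo_tool([
  {"dx":0,"dy":0,"dz":0,"spin":0,"grip":50},
  {"dx":0,"dy":0,"dz":0,"spin":0,"grip":60},
  {"dx":0,"dy":0,"dz":0,"spin":0,"grip":80},
  {"dx":0,"dy":0,"dz":0,"spin":0,"grip":90},
  {"dx":0,"dy":0,"dz":0,"spin":0,"grip":90},
  {"dx":0,"dy":0,"dz":0,"spin":0,"grip":90},
  {"dx":0,"dy":0,"dz":0,"spin":0,"grip":90},
  {"dx":0,"dy":0,"dz":1,"spin":0,"grip":90},
  {"dx":0,"dy":0,"dz":3,"spin":0,"grip":90},
  {"dx":0,"dy":0,"dz":6,"spin":0,"grip":90},
])

```text
time_s: 18.18
tcp_pos: [0.5961, -0.3141, 0.0861]
eef_rot: [179.9, -0.3, -169.9]
contact_force: [0.2, 0.0, 0.4]
gripper_width: 0.0786
```

Emit:
servo_tool([
  {"dx":0,"dy":0,"dz":3,"spin":0,"grip":100},
  {"dx":-0.2,"dy":1,"dz":6,"spin":0,"grip":100},
  {"dx":-1.4,"dy":4.7,"dz":6,"spin":0,"grip":100},
  {"dx":-2.4,"dy":8.5,"dz":6,"spin":0,"grip":100},
  {"dx":-3.3,"dy":12.3,"dz":6,"spin":0,"grip":100},
  {"dx":-4.2,"dy":16.1,"dz":6,"spin":0,"grip":100},
  {"dx":-5.1,"dy":20,"dz":6,"spin":0,"grip":100},
  {"dx":-6,"dy":23.9,"dz":6,"spin":0,"grip":100},
  {"dx":-6.9,"dy":27.8,"dz":6,"spin":0,"grip":100},
  {"dx":-7.8,"dy":31.5,"dz":6,"spin":0,"grip":100},
])

```text
time_s: 19.02
tcp_pos: [0.5193, 0.0021, 0.1486]
eef_rot: [180.0, 0.1, -169.9]
contact_force: [0.9, 1.0, 0.1]
gripper_width: 0.0877
```

Emit:
servo_tool([
  {"dx":-1,"dy":3.5,"dz":0,"spin":0,"grip":100},
  {"dx":-1.8,"dy":7,"dz":0,"spin":0,"grip":100},
  {"dx":-2.6,"dy":10.5,"dz":0,"spin":0,"grip":100},
  {"dx":-3.2,"dy":13.5,"dz":0,"spin":0,"grip":100},
  {"dx":-3.4,"dy":14.6,"dz":0,"spin":0,"grip":100},
  {"dx":-3.4,"dy":14.6,"dz":0,"spin":0,"grip":100},
  {"dx":-3.4,"dy":14.6,"dz":0,"spin":0,"grip":100},
  {"dx":-3.4,"dy":14.6,"dz":0,"spin":0,"grip":100},
  {"dx":-3.4,"dy":14.6,"dz":0,"spin":0,"grip":100},
  {"dx":-3.4,"dy":14.6,"dz":0,"spin":0,"grip":100},
])

```text
time_s: 19.85
tcp_pos: [0.486, 0.1453, 0.1476]
eef_rot: [-180.0, -0.0, -170.0]
contact_force: [0.5, -0.6, 0.2]
gripper_width: 0.0873
```

Run:
```python
from h import *
im=r.capture("side");r.capture("top"); s=r.get_state(); print(s["tcp_pos"])
b=im.copy()
for n,at,z in(("egg_c",(195,340),.006),("mill_c",(300,305),.006),("jam_c",(302,248),0)):
    m=pick(n,"side",at,30)
    if m is None: print(n,None);continue
    ys,xs=np.nonzero(m); x,i=fit(n,{"side":m},[*ray("side",(xs.mean(),ys.mean()),.03),0],False,z); print(n,np.round(x,4),round(i,2))
    t=np.array([.5124,-.3297]);d=x-t;c,q=np.cos(.1754),np.sin(.1754);print(" in tray3",np.round([d[0]*c+d[1]*q,-d[0]*q+d[1]*c],4))
cv2.imwrite("pics/m4.png",cv2.resize(im[174:384,150:430],None,fx=2.5,fy=2.5,interpolation=2))
```

```text
[0.48603321 0.14549012 0.14755663]
egg_c [ 0.4252 -0.3437] 0.95
 in tray3 [-0.0883  0.0014]
mill_c [ 0.5974 -0.3147] 0.9
 in tray3 [ 0.0863 -0.0001]
jam_c [ 0.626  -0.1551] 0.92
 in tray3 [0.1423 0.1521]
```

View pics/m4.png

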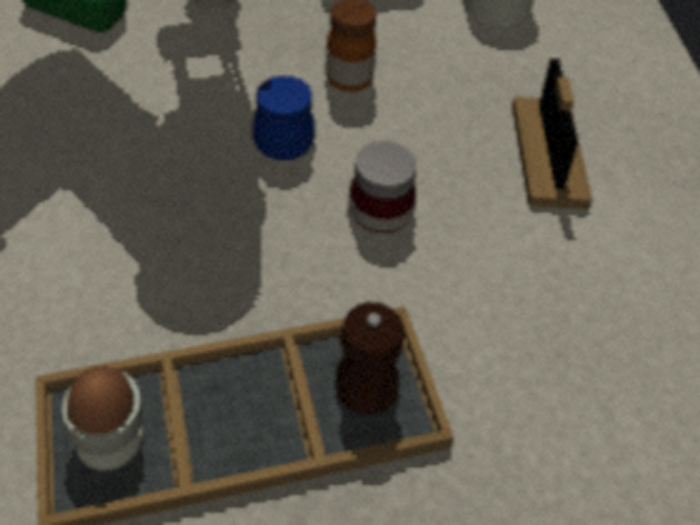

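Egg and mill are upright, at (-88,1) and (86,0) mm in the tray frame. Next is the muffin.

Emit:
servo_tool([
  {"dx":0,"dy":0,"dz":-1,"spin":0,"grip":100},
  {"dx":0,"dy":0,"dz":-3,"spin":0,"grip":100},
  {"dx":0,"dy":0,"dz":-5,"spin":0,"grip":100},
  {"dx":0,"dy":0,"dz":-7,"spin":0,"grip":100},
  {"dx":0,"dy":0,"dz":-9,"spin":0,"grip":100},
  {"dx":0,"dy":0,"dz":-11,"spin":0,"grip":100},
  {"dx":0,"dy":0,"dz":-12.7,"spin":0,"grip":100},
  {"dx":0,"dy":0,"dz":-13.2,"spin":0,"grip":100},
  {"dx":0,"dy":0,"dz":-13.2,"spin":0,"grip":70},
  {"dx":0,"dy":0,"dz":-13.2,"spin":0,"grip":50},
], squeeze=10)

```text
time_s: 20.93
tcp_pos: [0.486, 0.1463, 0.0156]
eef_rot: [-180.0, -0.0, -169.9]
contact_force: [0.2, 0.9, 0.6]
gripper_width: 0.0797
```

Emit:
servo_tool([
  {"dx":0,"dy":0,"dz":0,"spin":0,"grip":50},
  {"dx":0,"dy":0,"dz":0,"spin":0,"grip":50},
  {"dx":0,"dy":0,"dz":0,"spin":0,"grip":50},
  {"dx":0,"dy":0,"dz":0,"spin":0,"grip":50},
  {"dx":0,"dy":0,"dz":0,"spin":0,"grip":50},
  {"dx":0,"dy":0,"dz":0,"spin":0,"grip":50},
  {"dx":0,"dy":0,"dz":0,"spin":0,"grip":50},
  {"dx":0,"dy":0,"dz":0,"spin":0,"grip":50},
  {"dx":0,"dy":0,"dz":0.5,"spin":0,"grip":50},
  {"dx":0,"dy":0,"dz":1,"spin":0,"grip":50},
])

```text
time_s: 21.77
tcp_pos: [0.4856, 0.1462, 0.0258]
eef_rot: [-180.0, -0.0, -169.9]
contact_force: [-0.2, 0.0, -1.7]
gripper_width: 0.0592
```

Emit:
servo_tool([
  {"dx":0,"dy":0,"dz":1.5,"spin":0,"grip":50},
  {"dx":0,"dy":0,"dz":3.5,"spin":0,"grip":50},
  {"dx":0,"dy":-0.5,"dz":5.5,"spin":0,"grip":50},
  {"dx":0,"dy":-2,"dz":7,"spin":0,"grip":50},
  {"dx":0.1,"dy":-4.5,"dz":7.8,"spin":0,"grip":50},
  {"dx":0.2,"dy":-7.5,"dz":8,"spin":0,"grip":50},
  {"dx":0.4,"dy":-10.5,"dz":8,"spin":0,"grip":50},
  {"dx":0.6,"dy":-13.5,"dz":8,"spin":0,"grip":50},
  {"dx":0.8,"dy":-16.5,"dz":8,"spin":0,"grip":50},
  {"dx":1,"dy":-19.5,"dz":8,"spin":0,"grip":50},
])

```text
time_s: 22.6
tcp_pos: [0.4956, -0.05, 0.1061]
eef_rot: [180.0, 0.0, -169.9]
contact_force: [-0.1, 0.6, -0.4]
gripper_width: 0.059
```

Emit:
servo_tool([
  {"dx":0.2,"dy":-3,"dz":0,"spin":0,"grip":50},
  {"dx":0.4,"dy":-6,"dz":0,"spin":0,"grip":50},
  {"dx":0.6,"dy":-9,"dz":0,"spin":0,"grip":50},
  {"dx":0.8,"dy":-12,"dz":0,"spin":0,"grip":50},
  {"dx":1,"dy":-15,"dz":0,"spin":0,"grip":50},
  {"dx":1.2,"dy":-18,"dz":0,"spin":0,"grip":50},
  {"dx":1.4,"dy":-21,"dz":0,"spin":0,"grip":50},
  {"dx":1.5,"dy":-24,"dz":0,"spin":0,"grip":50},
  {"dx":1.6,"dy":-26.5,"dz":0,"spin":0,"grip":50},
  {"dx":1.65,"dy":-28.1,"dz":0,"spin":0,"grip":50},
])

```text
time_s: 23.43
tcp_pos: [0.512, -0.3319, 0.1057]
eef_rot: [-180.0, -0.0, -170.0]
contact_force: [0.8, 0.9, -1.0]
gripper_width: 0.0587
```

Emit:
servo_tool([
  {"dx":0,"dy":0,"dz":0,"spin":0,"grip":50},
  {"dx":0,"dy":0,"dz":-1,"spin":0,"grip":50},
  {"dx":0,"dy":0,"dz":-2.5,"spin":0,"grip":50},
  {"dx":0,"dy":0,"dz":-4,"spin":0,"grip":50},
  {"dx":0,"dy":0,"dz":-5.5,"spin":0,"grip":50},
  {"dx":0,"dy":0,"dz":-6.8,"spin":0,"grip":50},
  {"dx":0,"dy":0,"dz":-7.6,"spin":0,"grip":50},
  {"dx":0,"dy":0,"dz":-8,"spin":0,"grip":50},
  {"dx":0,"dy":0,"dz":-8.2,"spin":0,"grip":50},
  {"dx":0,"dy":0,"dz":-8.3,"spin":0,"grip":50},
])

```text
time_s: 24.27
tcp_pos: [0.5126, -0.3294, 0.0227]
eef_rot: [-180.0, 0.0, -169.9]
contact_force: [0.5, 0.9, -0.5]
gripper_width: 0.059
```

Emit:
servo_tool([
  {"dx":0,"dy":0,"dz":-0.1,"spin":0,"grip":50},
  {"dx":0,"dy":0,"dz":-0.1,"spin":0,"grip":70},
  {"dx":0,"dy":0,"dz":-0.1,"spin":0,"grip":80},
  {"dx":0,"dy":0,"dz":-0.1,"spin":0,"grip":90},
  {"dx":0,"dy":0,"dz":-0.1,"spin":0,"grip":90},
  {"dx":0,"dy":0,"dz":-0.1,"spin":0,"grip":90},
  {"dx":0,"dy":0,"dz":1,"spin":0,"grip":90},
  {"dx":0,"dy":0,"dz":3,"spin":0,"grip":90},
  {"dx":0,"dy":0,"dz":6,"spin":0,"grip":90},
  {"dx":0,"dy":0,"dz":9,"spin":0,"grip":90},
])

```text
time_s: 25.1
tcp_pos: [0.5117, -0.3296, 0.1137]
eef_rot: [180.0, -0.1, -169.9]
contact_force: [1.0, -0.4, -0.4]
gripper_width: 0.0785
```

Emit:
servo_tool([
  {"dx":0,"dy":1,"dz":2.5,"spin":-0.05,"grip":100},
  {"dx":0.8,"dy":4,"dz":3,"spin":-0.13,"grip":100},
  {"dx":2.5,"dy":7,"dz":3,"spin":-0.21,"grip":100},
  {"dx":4.5,"dy":10,"dz":3,"spin":-0.29,"grip":100},
  {"dx":6.5,"dy":13,"dz":3,"spin":-0.387,"grip":100},
  {"dx":9,"dy":15.5,"dz":3,"spin":-0.387,"grip":100},
  {"dx":11,"dy":17.2,"dz":3,"spin":-0.387,"grip":100},
  {"dx":11.4,"dy":17.7,"dz":3,"spin":-0.387,"grip":100},
  {"dx":11.4,"dy":17.7,"dz":3,"spin":-0.387,"grip":100},
  {"dx":11.4,"dy":17.7,"dz":3,"spin":-0.387,"grip":100},
])

```text
time_s: 25.93
tcp_pos: [0.626, -0.1526, 0.1428]
eef_rot: [-180.0, -0.0, 167.9]
contact_force: [-0.7, 0.7, 0.5]
gripper_width: 0.0878
```

Emit:
servo_tool([
  {"dx":0,"dy":0,"dz":-1,"spin":0,"grip":100},
  {"dx":0,"dy":0,"dz":-3,"spin":0,"grip":100},
  {"dx":0,"dy":0,"dz":-5,"spin":0,"grip":100},
  {"dx":0,"dy":0,"dz":-7,"spin":0,"grip":100},
  {"dx":0,"dy":0,"dz":-9,"spin":0,"grip":100},
  {"dx":0,"dy":0,"dz":-11,"spin":0,"grip":100},
  {"dx":0,"dy":0,"dz":-12.3,"spin":0,"grip":100},
  {"dx":0,"dy":0,"dz":-12.7,"spin":0,"grip":100},
  {"dx":0,"dy":0,"dz":-12.7,"spin":0,"grip":70},
  {"dx":0,"dy":0,"dz":-12.7,"spin":0,"grip":45},
], squeeze=12)

```text
time_s: 26.77
tcp_pos: [0.6262, -0.1534, 0.0159]
eef_rot: [-180.0, 0.0, 167.9]
contact_force: [0.8, 0.3, 0.9]
gripper_width: 0.0794
```

Emit:
servo_tool([
  {"dx":0,"dy":0,"dz":0,"spin":0,"grip":45},
  {"dx":0,"dy":0,"dz":0,"spin":0,"grip":45},
  {"dx":0,"dy":0,"dz":0,"spin":0,"grip":45},
  {"dx":0,"dy":0,"dz":0,"spin":0,"grip":45},
  {"dx":0,"dy":0,"dz":0,"spin":0,"grip":45},
  {"dx":0,"dy":0,"dz":0,"spin":0,"grip":45},
  {"dx":0,"dy":0,"dz":0,"spin":0,"grip":45},
  {"dx":0,"dy":0,"dz":0,"spin":0,"grip":45},
  {"dx":0,"dy":0,"dz":0.5,"spin":0,"grip":45},
  {"dx":0,"dy":0,"dz":1,"spin":0,"grip":45},
])

```text
time_s: 27.6
tcp_pos: [0.6259, -0.1525, 0.0253]
eef_rot: [-180.0, -0.1, 167.9]
contact_force: [0.1, 0.8, -1.6]
gripper_width: 0.0534
```

Emit:
servo_tool([
  {"dx":0,"dy":0,"dz":1.5,"spin":0,"grip":45},
  {"dx":0,"dy":0,"dz":3.5,"spin":0,"grip":45},
  {"dx":0,"dy":0,"dz":6,"spin":0,"grip":45},
  {"dx":0,"dy":0.5,"dz":8.5,"spin":0,"grip":45},
  {"dx":0,"dy":2,"dz":10.2,"spin":0,"grip":45},
  {"dx":-0.2,"dy":4.5,"dz":11,"spin":0,"grip":45},
  {"dx":-0.5,"dy":7.5,"dz":11,"spin":0,"grip":45},
  {"dx":-0.8,"dy":10.5,"dz":11,"spin":0,"grip":45},
  {"dx":-1.1,"dy":13.5,"dz":11,"spin":0,"grip":45},
  {"dx":-1.4,"dy":16.5,"dz":11,"spin":0,"grip":45},
])

```text
time_s: 28.43
tcp_pos: [0.6119, 0.0137, 0.1359]
eef_rot: [180.0, 0.0, 167.9]
contact_force: [0.8, -0.1, -2.3]
gripper_width: 0.053
```

Emit:
servo_tool([
  {"dx":-0.3,"dy":3,"dz":0,"spin":0,"grip":45},
  {"dx":-0.6,"dy":6,"dz":0,"spin":0,"grip":45},
  {"dx":-0.9,"dy":9,"dz":0,"spin":0,"grip":45},
  {"dx":-1.2,"dy":12.2,"dz":0,"spin":0,"grip":45},
  {"dx":-1.5,"dy":15.4,"dz":0,"spin":0,"grip":45},
  {"dx":-1.8,"dy":18.6,"dz":0,"spin":0,"grip":45},
  {"dx":-2.1,"dy":22,"dz":0,"spin":0,"grip":45},
  {"dx":-2.3,"dy":25.5,"dz":0,"spin":0,"grip":45},
  {"dx":-2.4,"dy":28.8,"dz":0,"spin":0,"grip":45},
  {"dx":-2.5,"dy":30.8,"dz":0,"spin":0,"grip":45},
])

```text
time_s: 29.27
tcp_pos: [0.5869, 0.3235, 0.1356]
eef_rot: [180.0, 0.0, 168.0]
contact_force: [1.3, -0.1, -1.1]
gripper_width: 0.053
```

Emit:
servo_tool([
  {"dx":0,"dy":0,"dz":0,"spin":0,"grip":45},
  {"dx":0,"dy":0,"dz":-2,"spin":0,"grip":45},
  {"dx":0,"dy":0,"dz":-4,"spin":0,"grip":45},
  {"dx":0,"dy":0,"dz":-6,"spin":0,"grip":45},
  {"dx":0,"dy":0,"dz":-8,"spin":0,"grip":45},
  {"dx":0,"dy":0,"dz":-9.5,"spin":0,"grip":45},
  {"dx":0,"dy":0,"dz":-10.4,"spin":0,"grip":45},
  {"dx":0,"dy":0,"dz":-10.9,"spin":0,"grip":45},
  {"dx":0,"dy":0,"dz":-11.2,"spin":0,"grip":45},
  {"dx":0,"dy":0,"dz":-11.3,"spin":0,"grip":45},
])

```text
time_s: 30.1
tcp_pos: [0.5876, 0.3203, 0.0228]
eef_rot: [180.0, 0.0, 167.9]
contact_force: [-0.6, 0.6, -0.9]
gripper_width: 0.0532
```

Emit:
servo_tool([
  {"dx":0,"dy":0,"dz":-0.1,"spin":0,"grip":45},
  {"dx":0,"dy":0,"dz":-0.1,"spin":0,"grip":60},
  {"dx":0,"dy":0,"dz":-0.1,"spin":0,"grip":75},
  {"dx":0,"dy":0,"dz":-0.1,"spin":0,"grip":90},
  {"dx":0,"dy":0,"dz":-0.1,"spin":0,"grip":90},
  {"dx":0,"dy":0,"dz":-0.1,"spin":0,"grip":90},
  {"dx":0,"dy":0,"dz":1,"spin":0,"grip":90},
  {"dx":0,"dy":0,"dz":3,"spin":0,"grip":90},
  {"dx":0,"dy":0,"dz":6,"spin":0,"grip":90},
  {"dx":0,"dy":0,"dz":9,"spin":0,"grip":90},
])

```text
time_s: 30.93
tcp_pos: [0.587, 0.3199, 0.1137]
eef_rot: [-179.9, -0.0, 167.9]
contact_force: [0.4, 0.2, 0.2]
gripper_width: 0.0788
```

Emit:
servo_tool([
  {"dx":0,"dy":-1,"dz":2,"spin":0.05,"grip":100},
  {"dx":1,"dy":-4,"dz":2.5,"spin":0.12,"grip":100},
  {"dx":2.5,"dy":-7,"dz":2.5,"spin":0.2,"grip":100},
  {"dx":4,"dy":-10,"dz":2.5,"spin":0.266,"grip":100},
  {"dx":5.5,"dy":-13,"dz":2.5,"spin":0.266,"grip":100},
  {"dx":6.2,"dy":-15.2,"dz":2.5,"spin":0.266,"grip":100},
  {"dx":6.5,"dy":-15.9,"dz":2.5,"spin":0.266,"grip":100},
  {"dx":6.5,"dy":-15.9,"dz":2.5,"spin":0.266,"grip":100},
  {"dx":6.5,"dy":-15.9,"dz":2.5,"spin":0.266,"grip":100},
  {"dx":6.5,"dy":-15.9,"dz":2.5,"spin":0.266,"grip":100},
])

```text
time_s: 31.77
tcp_pos: [0.6523, 0.1621, 0.138]
eef_rot: [180.0, 0.0, -176.8]
contact_force: [0.2, 0.6, -0.2]
gripper_width: 0.0877
```

Emit:
servo_tool([
  {"dx":0,"dy":0,"dz":-1,"spin":0,"grip":100},
  {"dx":0,"dy":0,"dz":-3,"spin":0,"grip":100},
  {"dx":0,"dy":0,"dz":-5,"spin":0,"grip":100},
  {"dx":0,"dy":0,"dz":-7,"spin":0,"grip":100},
  {"dx":0,"dy":0,"dz":-9,"spin":0,"grip":100},
  {"dx":0,"dy":0,"dz":-11,"spin":0,"grip":100},
  {"dx":0,"dy":0,"dz":-12.2,"spin":0,"grip":100},
  {"dx":0,"dy":0,"dz":-12.7,"spin":0,"grip":100},
  {"dx":0,"dy":0,"dz":-12.7,"spin":0,"grip":70},
  {"dx":0,"dy":0,"dz":-12.7,"spin":0,"grip":40},
])

```text
time_s: 32.6
tcp_pos: [0.6527, 0.1618, 0.011]
eef_rot: [-180.0, 0.0, -176.8]
contact_force: [-0.2, -0.8, -0.4]
gripper_width: 0.0794
```

Emit:
servo_tool([
  {"dx":0,"dy":0,"dz":0,"spin":0,"grip":40},
  {"dx":0,"dy":0,"dz":0,"spin":0,"grip":40},
  {"dx":0,"dy":0,"dz":0,"spin":0,"grip":40},
  {"dx":0,"dy":0,"dz":0,"spin":0,"grip":40},
  {"dx":0,"dy":0,"dz":0,"spin":0,"grip":40},
  {"dx":0,"dy":0,"dz":0,"spin":0,"grip":40},
  {"dx":0,"dy":0,"dz":0,"spin":0,"grip":40},
  {"dx":0,"dy":0,"dz":0,"spin":0,"grip":40},
  {"dx":0,"dy":0,"dz":0.5,"spin":0,"grip":40},
  {"dx":0,"dy":0,"dz":1,"spin":0,"grip":40},
])

```text
time_s: 33.43
tcp_pos: [0.652, 0.1612, 0.0204]
eef_rot: [-180.0, -0.1, -176.9]
contact_force: [0.4, 0.4, -0.5]
gripper_width: 0.0499
```

Emit:
servo_tool([
  {"dx":0,"dy":0,"dz":1.5,"spin":0,"grip":40},
  {"dx":0,"dy":0,"dz":3.5,"spin":0,"grip":40},
  {"dx":-0.3,"dy":0,"dz":6,"spin":0,"grip":40},
  {"dx":-1.5,"dy":0.5,"dz":8,"spin":-0.04,"grip":40},
  {"dx":-3.5,"dy":1.5,"dz":9,"spin":-0.09,"grip":40},
  {"dx":-6,"dy":3,"dz":9,"spin":-0.14,"grip":40},
  {"dx":-8.5,"dy":5,"dz":9,"spin":-0.19,"grip":40},
  {"dx":-11,"dy":7,"dz":9,"spin":-0.24,"grip":40},
  {"dx":-13.5,"dy":9,"dz":9,"spin":-0.266,"grip":40},
  {"dx":-16,"dy":11.5,"dz":9,"spin":-0.266,"grip":40},
])

```text
time_s: 34.27
tcp_pos: [0.491, 0.2765, 0.1109]
eef_rot: [180.0, -0.0, 167.7]
contact_force: [-1.0, 0.3, -1.5]
gripper_width: 0.0498
```

Emit:
servo_tool([
  {"dx":-1.5,"dy":2.5,"dz":0,"spin":0,"grip":40},
  {"dx":-2.2,"dy":5,"dz":0,"spin":0,"grip":40},
  {"dx":-2.3,"dy":6.5,"dz":0,"spin":0,"grip":40},
  {"dx":-2.3,"dy":6.9,"dz":-1,"spin":0,"grip":40},
  {"dx":-2.3,"dy":6.9,"dz":-3,"spin":0,"grip":40},
  {"dx":-2.3,"dy":6.9,"dz":-5,"spin":0,"grip":40},
  {"dx":-2.3,"dy":6.9,"dz":-7,"spin":0,"grip":40},
  {"dx":-2.3,"dy":6.9,"dz":-8.3,"spin":0,"grip":40},
  {"dx":-2.3,"dy":6.9,"dz":-9,"spin":0,"grip":40},
  {"dx":-2.3,"dy":6.9,"dz":-9.3,"spin":0,"grip":40},
])

```text
time_s: 35.1
tcp_pos: [0.469, 0.3435, 0.0167]
eef_rot: [-179.8, -0.1, 167.9]
contact_force: [-7.0, -7.2, 19.7]
gripper_width: 0.0502
```

Emit:
servo_tool([
  {"dx":0,"dy":0,"dz":-0.1,"spin":0,"grip":40},
  {"dx":0,"dy":0,"dz":-0.1,"spin":0,"grip":40},
  {"dx":0,"dy":0,"dz":-0.1,"spin":0,"grip":60},
  {"dx":0,"dy":0,"dz":-0.1,"spin":0,"grip":70},
  {"dx":0,"dy":0,"dz":-0.1,"spin":0,"grip":75},
  {"dx":0,"dy":0,"dz":-0.1,"spin":0,"grip":80},
  {"dx":0,"dy":0,"dz":-0.1,"spin":0,"grip":80},
  {"dx":0,"dy":0,"dz":1,"spin":0,"grip":80},
  {"dx":0,"dy":0,"dz":3,"spin":0,"grip":80},
  {"dx":0,"dy":0,"dz":6,"spin":0,"grip":80},
])

```text
time_s: 35.93
tcp_pos: [0.4683, 0.344, 0.0767]
eef_rot: [-179.8, -0.1, 167.9]
contact_force: [-0.3, 0.8, -0.5]
gripper_width: 0.0699
```

Emit:
servo_tool([
  {"dx":0,"dy":0,"dz":3,"spin":0,"grip":80},
  {"dx":0,"dy":0,"dz":6,"spin":0,"grip":80},
  {"dx":0,"dy":-3,"dz":9,"spin":0,"grip":80},
  {"dx":0,"dy":-6.5,"dz":12,"spin":0,"grip":80},
  {"dx":0,"dy":-10,"dz":13,"spin":0,"grip":80},
  {"dx":0,"dy":-13.5,"dz":13,"spin":0,"grip":80},
  {"dx":0,"dy":-17,"dz":13,"spin":0,"grip":80},
  {"dx":0,"dy":-20.5,"dz":13,"spin":0,"grip":80},
  {"dx":0,"dy":-24,"dz":13,"spin":0,"grip":80},
  {"dx":0,"dy":-26,"dz":13,"spin":0,"grip":80},
])

```text
time_s: 36.77
tcp_pos: [0.4686, 0.0826, 0.2087]
eef_rot: [180.0, 0.0, 167.9]
contact_force: [-0.4, 1.0, -0.1]
gripper_width: 0.0698
```

```bash
cat > c.py <<'E'
from h import *
T={"tray_two":(.5119,.3361,-.2115),"tray_three":(.5124,-.3297,.1754)}
ims={c:r.capture(c) for c in("top","side")}
for n,t,g in(("roll_c","tray_two",(.47,.345,-.21)),("jam_c","tray_two",(.588,.32,0)),("muffin_c","tray_three",(.5124,-.3297,0)),("egg_c","tray_three",(.427,-.345,0)),("mill_c","tray_three",(.597,-.315,0)),("honey_c",None,(.617,.01,0))):
    z=.006 if t else 0
    for c in("top","side"):
        m=pick(n,c,proj(c,place(n,g,z)).mean(0))
        if m is None: print(n,c,None);continue
        x,i=fit(n,{c:m},g,n=="roll_c",z); o=x
        if t:
            a,b,w=T[t];d=x[:2]-[a,b];o=np.array([d[0]*np.cos(w)+d[1]*np.sin(w),-d[0]*np.sin(w)+d[1]*np.cos(w),*(x[2:]-w)])
        print(n,c,np.round(o,4),round(i,2),flush=True)
v=np.hstack([cv2.resize(ims["side"],(400,300)),cv2.resize(ims["top"],(400,300))])
cv2.imwrite("pics/fin.png",v)
cv2.imwrite("pics/fin.png",cv2.resize(ims["side"][100:384,150:420],None,fx=2.1,fy=2.1,interpolation=2))
cv2.imwrite("pics/fint.png",ims["top"])
E
python3 c.py
```

```text
roll_c top None
roll_c side [-0.0457  0.0015  0.0083] 0.81
jam_c top None
jam_c side [0.0793 0.0009] 0.83
muffin_c top [0.0009 0.0006] 0.95
muffin_c side [-0.0015  0.0002] 0.97
egg_c top [-0.0848  0.0007] 0.95
egg_c side [-0.0886  0.0009] 0.93
mill_c top [0.0901 0.0005] 0.92
mill_c side [ 0.0869 -0.0002] 0.91
honey_c top [0.6172 0.01  ] 0.84
honey_c side [0.6162 0.0101] 0.93
```

View pics/fin.png

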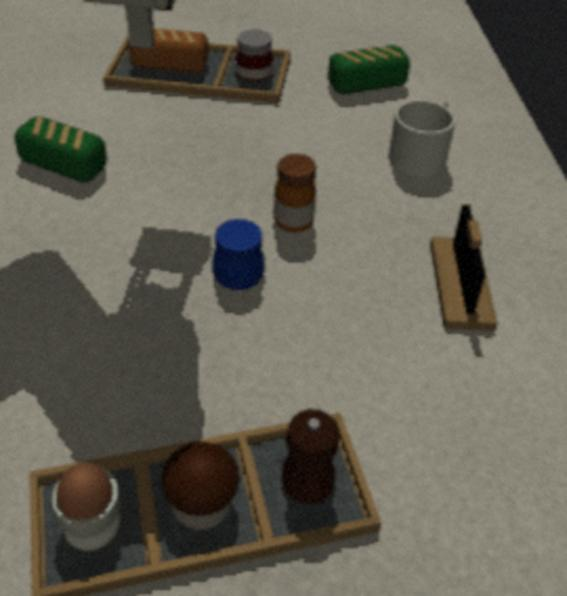

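The side picture shows everything standing in its compartment, but the gripper hides part of the roll. There was a 20 N push on the roll's set-down, so I move clear and check that tray again.

Emit:
servo_tool([
  {"dx":0,"dy":-3,"dz":1,"spin":0,"grip":80},
  {"dx":0,"dy":-6,"dz":2,"spin":0,"grip":80},
  {"dx":0,"dy":-9,"dz":3,"spin":0,"grip":80},
  {"dx":0,"dy":-12,"dz":3,"spin":0,"grip":80},
  {"dx":0,"dy":-15,"dz":3,"spin":0,"grip":80},
  {"dx":0,"dy":-18,"dz":3,"spin":0,"grip":80},
  {"dx":0,"dy":-20,"dz":3,"spin":0,"grip":80},
  {"dx":0,"dy":-20,"dz":3,"spin":0,"grip":80},
  {"dx":0,"dy":-20,"dz":3,"spin":0,"grip":80},
  {"dx":0,"dy":-20,"dz":3,"spin":0,"grip":80},
])

```text
time_s: 38.3
tcp_pos: [0.4693, -0.1145, 0.2374]
eef_rot: [180.0, -0.0, 167.9]
contact_force: [0.1, 0.2, 0.5]
gripper_width: 0.0699
```

```bash
python3 c.py
python3 - <<'E'
import cv2,numpy as np
a=cv2.imread("pics/fint.png")[150:300,60:220];b=cv2.imread("pics/fin.png")[:150]
cv2.imwrite("pics/fin2.png",np.vstack([cv2.resize(a,(480,450)),cv2.resize(b,(480,127))]))
E
```

```text
roll_c top None
roll_c side [-0.0211  0.0346 -1.3528] 0.61
jam_c top None
jam_c side [0.0779 0.0091] 0.85
muffin_c top [-0.0033 -0.008 ] 0.29
muffin_c side [-0.0017  0.0007] 0.97
egg_c top [-0.0851  0.001 ] 0.96
egg_c side [-0.0889  0.0004] 0.97
mill_c top None
mill_c side None
honey_c top None
honey_c side [0.6166 0.0108] 0.91
```

View pics/fin2.png

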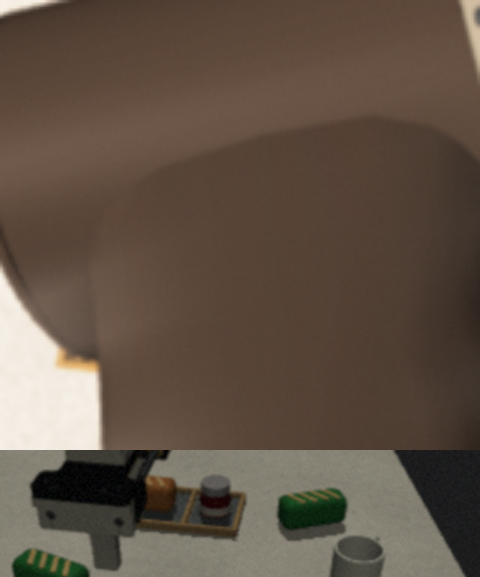

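The arm hides the tray from both cameras. I go back towards the start pose, where the view was free.

Emit:
servo_tool([
  {"dx":-1,"dy":-3,"dz":0,"spin":0,"grip":80},
  {"dx":-2.2,"dy":-6.5,"dz":0,"spin":0,"grip":80},
  {"dx":-3.4,"dy":-10,"dz":0,"spin":0,"grip":80},
  {"dx":-4.6,"dy":-13.5,"dz":0,"spin":0,"grip":80},
  {"dx":-5.8,"dy":-17,"dz":0,"spin":0,"grip":80},
  {"dx":-7,"dy":-20.5,"dz":0,"spin":0,"grip":80},
  {"dx":-8.2,"dy":-24,"dz":0,"spin":0,"grip":80},
  {"dx":-9.4,"dy":-27.5,"dz":0,"spin":0,"grip":80},
  {"dx":-10.6,"dy":-31,"dz":0,"spin":0,"grip":80},
  {"dx":-11.5,"dy":-33.5,"dz":0,"spin":0,"grip":80},
])

```text
time_s: 39.83
tcp_pos: [0.3531, -0.4522, 0.2374]
eef_rot: [-180.0, -0.0, 167.8]
contact_force: [1.5, -0.2, 0.1]
gripper_width: 0.0699
```

Emit:
servo_tool([
  {"dx":-1,"dy":-3,"dz":0,"spin":0,"grip":80},
  {"dx":-2.2,"dy":-6.5,"dz":0,"spin":0,"grip":80},
  {"dx":-3.4,"dy":-10,"dz":0,"spin":0,"grip":80},
  {"dx":-4.6,"dy":-13,"dz":0,"spin":0,"grip":80},
  {"dx":-5.4,"dy":-15,"dz":0,"spin":0,"grip":80},
  {"dx":-5.4,"dy":-15,"dz":0,"spin":0,"grip":80},
  {"dx":-5.4,"dy":-15,"dz":0,"spin":0,"grip":80},
  {"dx":-5.4,"dy":-15,"dz":0,"spin":0,"grip":80},
  {"dx":-5.4,"dy":-15,"dz":0,"spin":0,"grip":80},
  {"dx":-5.4,"dy":-15,"dz":0,"spin":0,"grip":80},
])

```text
time_s: 40.67
tcp_pos: [0.301, -0.5989, 0.238]
eef_rot: [-180.0, 0.0, 168.0]
contact_force: [-0.5, 0.2, -0.4]
gripper_width: 0.07
```

```bash
python3 c.py
python3 - <<'E'
import cv2,numpy as np
a=cv2.imread("pics/fint.png")[80:300,60:430];b=cv2.imread("pics/fin.png")[:150]
cv2.imwrite("pics/fin3.png",np.vstack([cv2.resize(a,(740,440)),cv2.resize(b,(740,150))]))
E
```

```text
roll_c top [-0.043   0.0021 -0.015 ] 0.96
roll_c side [-0.0459  0.0022 -0.0075] 0.96
jam_c top [0.08  0.002] 0.93
jam_c side [0.0788 0.0037] 0.89
muffin_c top [0.0017 0.001 ] 0.96
muffin_c side [-0.0014  0.0006] 0.96
egg_c top [-0.0848  0.0011] 0.95
egg_c side [-0.0885  0.0003] 0.95
mill_c top [0.0873 0.0028] 0.89
mill_c side [0.0877 0.0016] 0.87
honey_c top [0.6179 0.0111] 0.91
honey_c side [0.6161 0.012 ] 0.89
```

View pics/fin3.png

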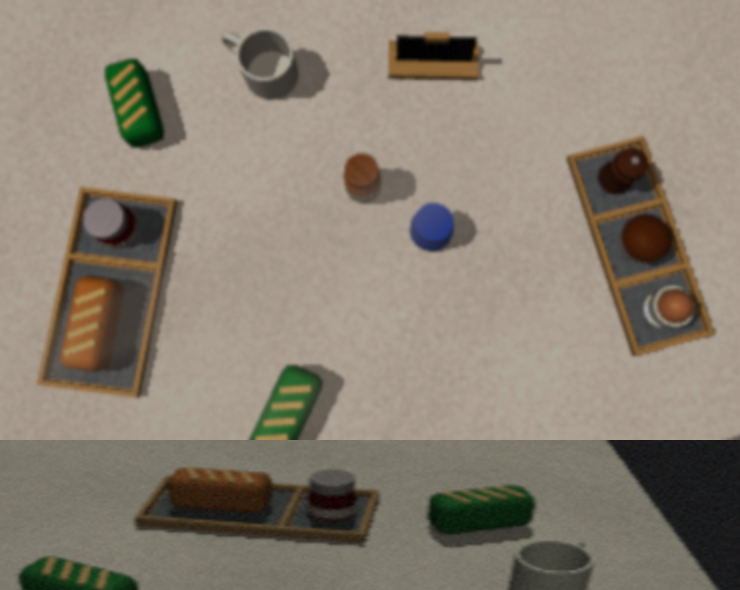

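All five things stand in their places and nothing else has moved, so I hand in.

```bash
python3 -c "
from plant import r
print(r.close_job())"
```

```text
the job is handed in; nothing more can be done
None
```

Both trays are made up and the job is handed in; the clock read about 41 s of the 134 s allowed at the last move. I gripped each thing across its width or diameter, carried it clear of the others and set it down before opening.

The last check fitted each object separately in the top and side pictures, with the arm moved clear. The two cameras agree to within 4 mm. Values are in mm, in the tray frame:

| Thing | Along the tray | Across the tray | Target along the tray |
|---|---|---|---|
| Roll | -43 to -46 (turned less than 0.02 rad) | 2 | -43 |
| Jam jar | 79 to 80 | 2 to 4 | 78 |
| Muffin | -1 to 2 | 1 | 0 |
| Egg | -85 to -89 | 0 to 1 | -86 |
| Mill | 87 to 88 | 2 to 3 | 86 |

In the pictures all five stand upright. The honey jar's fitted position matches the start to within 2 mm, and the mug, the blackboard, the green rolls and the blue jar look unmoved.

**What did not go cleanly:**
- One move was refused because a row lacked "spin", and nothing moved.
- The first grip on the mill caught its foot and read 39.5 mm instead of 36. A regrip 4 mm higher also read about 39.5 mm, but the mill held and was set down upright.
- The tool read about 20 N as the roll was set down. The roll was not displaced.
- One check from an arm position that hid the trays gave wrong fits for the roll and muffin. I repeated it with a clear view.

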